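# Free a gas filter carrier locked by a left-hand nut

### The arm

A 7-joint arm with a two-finger parallel gripper is mounted at the origin on a cart in front of the work surface, level with it; the furniture and walls round the work are solid. World frame = base frame: x ahead of the robot, y to its left, z up, the work surface at z = 0. Lengths are in m, angles in rad, forces in N, time in s.
With the tool pointing down it reaches from about 0.425 to 0.925 m from the base axis. Payload 6.8 kg.
Tool frame: the origin (TCP) lies between the finger pads; the fingertips stand 14 mm ahead of it and the grasp point (between the pads) lies 5 mm behind it; z points along the fingers, y is the direction in which the jaws open and shut (so a half turn about z gives the same grasp; the last joint's range is limited). The gripper opens to 85 mm and grips with 20 to 120 N. Pads are 22 mm wide; open, the fingers measure 114 mm over their backs; the gripper's body (76 mm by 85 mm) begins 54 mm behind the grasp point. The pads swing forward as they close: fully open they stand 13 mm farther back than shut.
Start: joints at [1.237, 0.477, 0.022, 1.555, -0.011, 1.109, -0.083], TCP at [0.151, -0.658, 0.245] pointing down, gripper open.
Joint ranges: [-2.96, 2.96], [-0.34, 2.1], [-1.41, 1.46], [0.24, 2.44], [-1.37, 4.51], [0.17, 1.92], [-2.96, 2.96]. Speed limits (rad/s): [2.39, 2.39, 3.14, 3.14, 3.14, 3.14, 3.14].

### API

Orientations are given as a unit quaternion [w, x, y, z].
In Python, from station import bot gives the robot as it stands.
- The arm moves only by the shell command python3 -m crank 'ROWS' [FORCE]. ROWS is JSON, a list of rows, each a list of 3 entries, a list of its own where there are three numbers: the shift along the tool's x, y, z in m, then the turn, a rotation vector about the tool's x, y, z in degrees, then the finger opening in m, from 0 to 0.0854. A call has 1 to 10 rows; each row shifts and turns the commanded pose from where the row before left it, along the tool's axes as they then stand; what a row does not reach is not made up. A row lasts 1/8 s, in which the tool goes at most 62.5 mm and 10.7 degrees, less where a joint would pass 70% of its speed; a pose out of reach is approached as far as the arm can. A call is refused whole if a number of a shift passes 0.0625 or a number of a turn 10.7, either way. A call with a gripper value outside its range is refused whole. The fingers move at their own pace and stop on an object; FORCE is the grip in N (left out, the last holds). Time passes only in rows, so rows that do not move let the fingers close. It gives the time, the measured TCP pose, the force and the opening at its end, in the units of the state.
- bot.get_obs(): the state, without advancing time (a new reading comes with each control period).
- bot.read_camera(name): name is "scene" or "side" or "wrist"; returns (picture, depth): 480x640x3 uint8, red, green, blue; 480x640 float32, m along the optical axis (not along the pixel's ray), 0 where there is no reading.
- bot.calibration(name): a dict with "fx", "fy", "cx", "cy" (pixels), "extrinsics" (4x4, takes a point from camera to world coordinates). Camera axes: x right, y down, z forward; pixel columns grow to the right and rows downward; lengths in m; the calibration is good to about 2 mm. A picture is of the moment at which its call begins: read the wrist's pose just before it. calibration takes no time and is no camera call; for the wrist camera it gives the pose at the moment of the call.
- bot.hand_in(): hands the job in, once; it reports no verdict.
The state is a dict: "t": time; "q": joint angles; "joint_vel": joint speeds; "joint_torque": joint torques, N m; "eef_pos": TCP position; "tool_rot": TCP orientation; "contact_force": force on the tool from outside, world axes, zero at the start; "torque": the same for the moment, N m; "gripper_width": opening from 0.0 (shut) to 1.0 (fully open).
Only numpy, scipy, OpenCV 4.12 (cv2) and the standard library are available. Lean on these libraries where they do the work, as an engineer would, in place of code of your own. Each camera call takes 0.05 s, during which the arm holds its last target.

### The job

Take the filter carrier out of the gas filter housing whose brass nut is engraved with a dark groove and ring: the mark means a left-hand thread, so unlock the carrier by turning that nut clockwise, feeling for the stop at the end of its thread and never forcing it. Then draw the carrier gently straight out by its blue tab and lay it flat in the steel tray. Leave the twin housing with the plain nut alone and knock nothing over.

Things in the scene. Friction and masses are not known exactly. Their poses are not given: they have to be found in the camera images.
- filter_housing: Grey filter housing, 64 (x) by 60 (y) by 34 mm high, fixed to the worktop, with the marked nut on top. Origin at the centre of its underside, z up, front towards -x. Two brass hose stubs stick out 20 mm at its sides (+y and -y), 14 mm above the worktop.
- channel_mouth (a point): Mouth of the housing's level channel, on the channel's floor (10 mm above the worktop) in the housing's front face, axes as the housing's. A lip runs 9 mm on in front. Channel 27.5 mm wide, 10.5 mm high. The carrier comes out along -x once the lock pin is up, in 60 mm. Pull gently: more than 20 N between carrier and housing, or its pin, harms it.
- marked_nut_center (a point): Centre of the marked brass hexagon nut: 32 mm across flats, 24 mm tall, centre 60 mm above the worktop. Dark 6 mm groove round its flats, dark ring on top: left-hand thread, unscrews CLOCKWISE seen from above. Axes turn with the nut, z up; its flats face 0, 60, 120, 180, 240 and 300 degrees about z from its x axis. It does not rise when turned.
- nut_seat (a point): Underside of the marked nut, on its axis, fixed to the housing. The screw lifts an upright 8 mm lock pin (it emerges from the nut's top) 3 mm per rad out of a slot in the carrier. From its start the screw has 1.7 to 3.4 rad to go clockwise to its stop, different each time and not measured; the pin is clear over the last 0.3 rad. Regrasp as needed.
- marked_nut (a joint): Wind-up (rad) between the nut and the screw in it, joined by a 0.9 N m/rad torsion spring; positive when turned clockwise. NOT how far the screw has turned. Running friction 0.1 N m (0.11 rad); at the stop the torque climbs. Beyond 0.45 rad (0.4 N m) either way it is overstrained. Let go, the nut springs back to near 0 and the screw stays.
- filter_carrier: Loose filter carrier, 0.09 kg: flat bar 102 x 24 x 9 mm with an upright blue tab near its front, 26 long (x), 12 thick (y), top 47 mm above the bar's underside. Origin in the tab, 34 mm above the underside, 25 mm above the bar's top face; x towards the bar's rear, z up. Bar spans x -14 to +88 mm. In place: origin 62 mm in front of the housing's, 44 mm up.
- tray_in (a point): Centre of the inner floor of the fixed open steel tray, 150 mm (x) by 200 mm (y) outside, 18 mm high, walls 3 mm, floor 3 mm above the worktop; axes along the tray's.
- plain_housing: Twin of the housing with a plain, unmarked brass nut, fixed, with a carrier of its own; leave it alone. Origin at the centre of its underside, axes as for the other.
- plain_nut (a joint): Turn of the plain nut in rad, 0 at the start, positive anticlockwise from above; to be left at 0.
- amber_bottle: Amber bottle with black cap, 62 mm diameter, 126 mm tall, a loose bystander standing behind the housings; origin at the centre of its underside.
- powder_jar: White jar with red lid, 65 mm diameter, 80 mm tall, a loose bystander at the front left; origin at the centre of its underside.

How it is judged:
By the outcome, as a careful person would: the job done as asked, in the order asked, and still so for the second after the job is handed in, with the robot touching nothing.
It also fails if it takes over 72 s, if anything falls off the work surface, if the arm or the gripper's body presses on something with over 40 N, if the wrist force passes 120 N, or if a joint passes its speed limit or range.

## Working session

There is one attempt and no reset: what is moved stays moved. The work goes in short steps, Python scripts to look and compute and a shell command to move; the robot and the scene stay as the last step left them, time stands still between calls to the robot, and variables do not carry over. Pictures are saved under pics/ and viewed, and the job is handed in when it is done.

```bash
ls; mkdir -p pics
python3 - <<'E'
from station import bot
import cv2, json
o=bot.get_obs(); print(o)
for n in ["scene","side","wrist"]:
    c=bot.calibration(n); print(n,c)
    p,d=bot.read_camera(n); cv2.imwrite(f"pics/{n}0.png",p[:,:,::-1])
    import numpy as np; np.save(f"pics/{n}0.npy",d)
E
```

```text
pics
{'t': 0.0, 'q': array([ 1.23688109,  0.47781493,  0.02231305,  1.55648625, -0.01151319,
        1.10927928, -0.0831249 ]), 'joint_vel': array([-0.00025106, -0.00035884,  0.00051671,  0.00032841, -0.00033179,
       -0.0001961 , -0.00079182]), 'joint_torque': array([-1.63935107e-03, -5.96456265e+01,  1.60741836e+00, -2.81199056e+01,
        1.24703109e-02,  9.26051434e-03,  1.25069900e-05]), 'eef_pos': array([ 0.15100869, -0.6572957 ,  0.24430053]), 'tool_rot': array([-9.15944672e-04,  9.93631475e-01,  1.12674868e-01, -1.61863641e-04]), 'contact_force': array([-0.83942233,  0.02959668,  0.68030468]), 'torque': array([-0.0164456 ,  0.02457961, -0.00398643]), 'gripper_width': 1.0007224804303276}
scene {'fx': 589.1307290518481, 'fy': 589.1307290518481, 'cx': 321.11768209465475, 'cy': 243.40861855176416, 'extrinsics': array([[-0.79470647, -0.44753593,  0.41006489, -0.06445241],
       [-0.60685627,  0.60019007, -0.52105407,  0.97489585],
       [-0.01292646, -0.66293549, -0.74856492,  1.26948069],
       [ 0.        ,  0.        ,  0.        ,  1.        ]])}
side {'fx': 541.2458239540813, 'fy': 541.2458239540813, 'cx': 315.65049580363774, 'cy': 248.36269829790515, 'extrinsics': array([[-0.99487465, -0.05974781,  0.08157586,  0.4939058 ],
       [-0.1006776 ,  0.5102747 , -0.85409821,  1.2849556 ],
       [ 0.0094044 , -0.85793352, -0.51367463,  0.77443193],
       [ 0.        ,  0.        ,  0.        ,  1.        ]])}
wrist {'fx': 389.0219120108975, 'fy': 389.0219120108975, 'cx': 321.5154714573595, 'cy': 235.15784542612573, 'extrinsics': array([[ 0.22457343, -0.9311048 , -0.28742064,  0.22308584],
       [-0.97445565, -0.21510286, -0.06455186, -0.64031427],
       [-0.00172046,  0.2945753 , -0.95562672,  0.372826  ],
       [ 0.        ,  0.        ,  0.        ,  1.        ]])}
```

View pics/scene0.png

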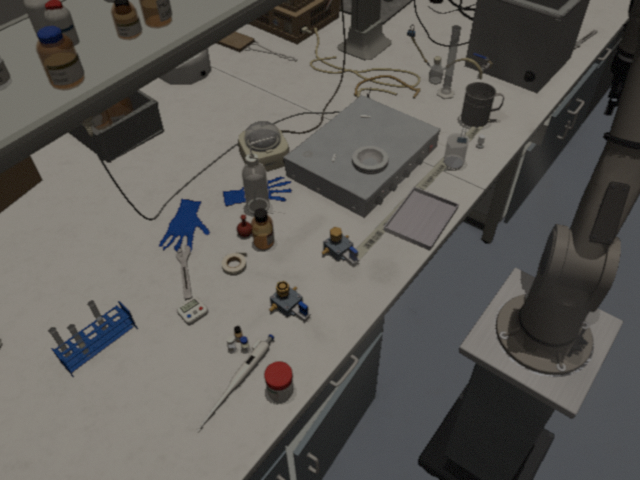

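View pics/side0.png

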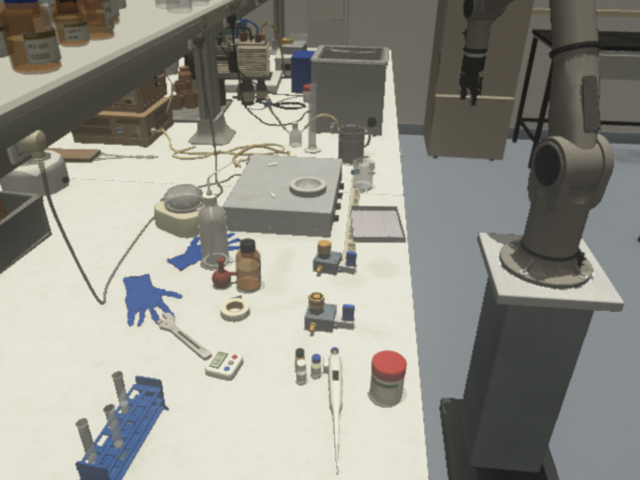

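View pics/wrist0.png

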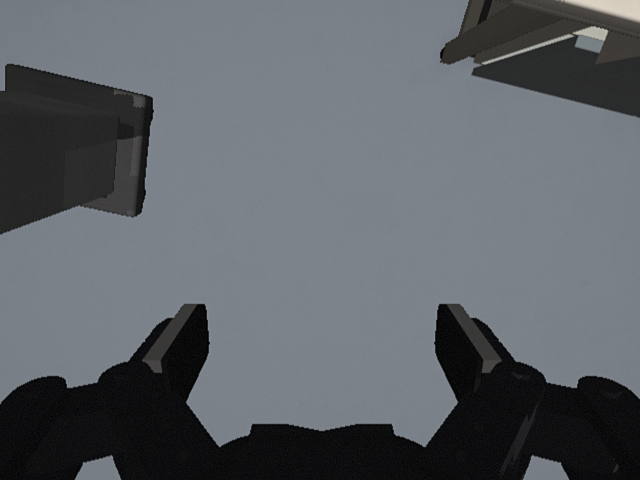

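```bash
cat > h.py <<'E'
import numpy as np, cv2
from station import bot
def pt(c,u,v,d):
    p=np.array([(u-c['cx'])/c['fx']*d,(v-c['cy'])/c['fy']*d,d,1]); return (c['extrinsics']@p)[:3]
def plane(c,u,v,z):
    E=c['extrinsics']; r=E[:3,:3]@np.array([(u-c['cx'])/c['fx'],(v-c['cy'])/c['fy'],1]); o=E[:3,3]
    return o+r*(z-o[2])/r[2]
def proj(c,P):
    E=np.linalg.inv(c['extrinsics']); p=E[:3,:3]@np.array(P)+E[:3,3]
    return c['fx']*p[0]/p[2]+c['cx'],c['fy']*p[1]/p[2]+c['cy']
E
python3 - <<'E'
from h import *
d={n:np.load(f"pics/{n}0.npy") for n in("scene","side")}
for n,L in dict(scene=[("marked nut?",284,287),("othernut",336,234),("tab1",305,309),("tab2",353,252),("jar",279,374),("bottle",262,216),("trayc",422,217),("traycorners",416,191),("",458,206),("",436,246),("",387,228)],side=[("marked",316,298),("other",324,246),("tab1",348,309),("tab2",351,256),("trayc",377,224)]).items():
    c=bot.calibration(n)
    for s,u,v in L: print(n,s,pt(c,u,v,d[n][v,u]).round(3))
a=cv2.imread("pics/scene0.png")[210:340,230:390]; b=cv2.imread("pics/side0.png")[230:345,280:380]
cv2.imwrite("pics/crop0.png",np.hstack([cv2.resize(a,(480,390),interpolation=2),cv2.resize(b,(300,345),interpolation=2)[:345]if 0 else cv2.copyMakeBorder(cv2.resize(b,(300,345),interpolation=2),0,45,0,0,0)]))
E
```

```text
scene marked nut? [0.577 0.317 0.073]
scene othernut [0.584 0.084 0.064]
scene tab1 [0.503 0.325 0.049]
scene tab2 [0.514 0.101 0.052]
scene jar [0.424 0.517 0.081]
scene bottle [0.752 0.194 0.124]
scene trayc [ 0.451 -0.167  0.006]
scene traycorners [ 0.521 -0.248  0.011]
scene  [ 0.384 -0.262  0.016]
scene  [ 0.361 -0.095  0.002]
scene  [ 0.504 -0.057  0.019]
side marked [0.583 0.327 0.072]
side other [0.586 0.096 0.068]
side tab1 [0.512 0.33  0.05 ]
side tab2 [0.516 0.099 0.045]
side trayc [ 0.447 -0.169 -0.001]
```

View pics/crop0.png

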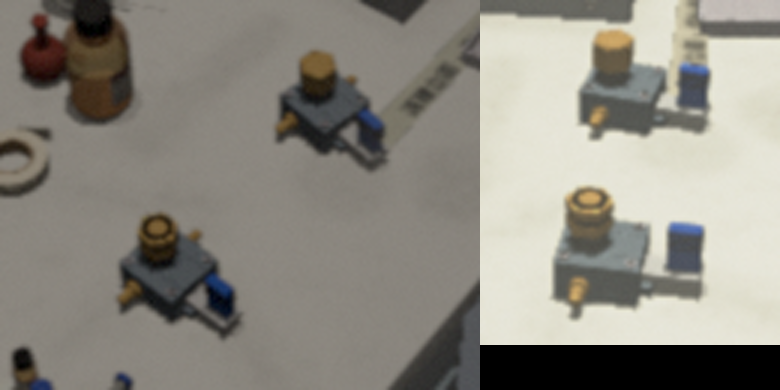

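Run:
```python
from h import *
P=[]
for n in("scene","side"):
    d=np.load(f"pics/{n}0.npy");c=bot.calibration(n);v,u=np.mgrid[0:480:2,0:640:2];dd=d[v,u];m=dd>0
    u,v,dd=u[m],v[m],dd[m]
    p=np.stack([(u-c['cx'])/c['fx']*dd,(v-c['cy'])/c['fy']*dd,dd,np.ones_like(dd)]); P.append((c['extrinsics']@p)[:3].T)
P=np.vstack(P);r=np.hypot(P[:,0],P[:,1]);a=np.degrees(np.arctan2(P[:,1],P[:,0]))
for lo in range(-90,60,10):
    row=[]
    for r0 in(.4,.5,.6,.7,.8,.9,1.0):
        k=(a>=lo)&(a<lo+10)&(r>=r0)&(r<r0+.1); row.append(round(P[k,2].max(),2) if k.any() else None)
    print(lo,row)
```

```text
-90 [np.float64(-0.79), np.float64(0.58), np.float64(0.56), np.float64(-0.79), np.float64(-0.79), np.float64(-0.79), np.float64(-0.79)]
-80 [np.float64(-0.79), np.float64(0.59), np.float64(0.58), np.float64(0.57), np.float64(-0.79), np.float64(-0.78), np.float64(0.01)]
-70 [np.float64(-0.79), np.float64(-0.79), np.float64(-0.78), np.float64(0.01), np.float64(0.01), np.float64(0.01), np.float64(0.32)]
-60 [np.float64(-0.78), np.float64(0.01), np.float64(0.01), np.float64(0.05), np.float64(0.12), np.float64(0.12), np.float64(0.32)]
-50 [np.float64(0.01), np.float64(0.01), np.float64(0.1), np.float64(0.09), np.float64(0.12), np.float64(0.12), np.float64(0.27)]
-40 [np.float64(0.02), np.float64(0.02), np.float64(0.1), np.float64(0.1), np.float64(0.1), np.float64(0.1), np.float64(0.56)]
-30 [np.float64(0.02), np.float64(0.03), np.float64(0.12), np.float64(0.11), np.float64(0.1), np.float64(0.56), np.float64(0.58)]
-20 [np.float64(0.02), np.float64(0.1), np.float64(0.12), np.float64(0.12), np.float64(0.1), np.float64(0.57), np.float64(0.6)]
-10 [np.float64(0.02), np.float64(0.1), np.float64(0.1), np.float64(0.1), np.float64(0.1), np.float64(0.58), np.float64(0.62)]
0 [np.float64(0.01), np.float64(0.08), np.float64(0.08), np.float64(0.01), np.float64(0.28), np.float64(0.58), np.float64(0.64)]
10 [np.float64(0.01), np.float64(0.07), np.float64(0.04), np.float64(0.13), np.float64(0.13), np.float64(0.58), np.float64(0.66)]
20 [np.float64(0.01), np.float64(0.01), np.float64(0.08), np.float64(0.02), np.float64(0.02), np.float64(0.58), np.float64(0.69)]
30 [np.float64(0.01), np.float64(0.06), np.float64(0.07), np.float64(0.05), np.float64(0.02), np.float64(0.02), np.float64(0.58)]
40 [np.float64(0.01), np.float64(0.01), np.float64(0.09), np.float64(0.08), np.float64(0.02), np.float64(0.01), np.float64(0.01)]
50 [None, np.float64(0.0), np.float64(0.08), np.float64(0.08), np.float64(0.02), np.float64(0.01), np.float64(0.01)]
```

```bash
python3 -m crank '[[[0.06,-0.0027,-0.01],[0,0,-5.1],0.0854],[[0.06,-0.0027,-0.01],[0,0,-5.1],0.0854],[[0.06,-0.0027,-0.01],[0,0,-5.1],0.0854],[[0.06,-0.0027,-0.01],[0,0,-5.1],0.0854],[[0.06,-0.0027,-0.01],[0,0,-5.1],0.0854],[[0.06,-0.0027,-0.01],[0,0,-5.1],0.0854],[[0.06,-0.0027,0],[0,0,-5.1],0.0854],[[0.06,-0.0027,0],[0,0,-5.1],0.0854],[[0.06,-0.0027,0],[0,0,-5.1],0.0854],[[0.06,-0.0027,0],[0,0,-5.1],0.0854]]'
python3 -c "
from station import bot;print(bot.get_obs()['q'])"
```

```text
t: 1.4
eef_pos: [0.607, -0.2948, 0.3049]
tool_rot: [-0.0, 0.848, 0.531, -0.0]
contact_force: [-0.2, -0.2, 0.6]
gripper_width: 1.0
[ 0.57391942  0.45332435 -0.30875122  1.46702594  0.14097719  1.24345814
 -0.20313806]
```

```bash
python3 -m crank '[[[0.06,-0.0027,0],[0,0,-5.1],0.0854],[[0.06,-0.0027,0],[0,0,-5.1],0.0854],[[0.06,-0.0027,0],[0,0,-5.1],0.0854],[[0.06,-0.0027,0],[0,0,-5.1],0.0854],[[0.06,-0.0027,0],[0,0,-5.1],0.0854],[[0.06,-0.0027,0],[0,0,-5.1],0.0854],[[0.06,-0.0027,0],[0,0,-5.1],0.0854],[[0.06,-0.0027,0],[0,0,-5.1],0.0854],[[0.04,-0.0027,0],[0,0,-5.1],0.0854],[[0,0,0],[0,0,0],0.0854]]'
python3 - <<'E'
from h import *
o=bot.get_obs();print(o['q'],o['torque'])
p,d=bot.read_camera("wrist"); cv2.imwrite("pics/w1.png",p[:,:,::-1]);np.save("pics/w1.npy",d)
np.save("pics/w1E.npy",bot.calibration("wrist")['extrinsics'])
E
```

```text
t: 2.65
eef_pos: [0.6373, 0.215, 0.3052]
tool_rot: [-0.001, 0.571, 0.821, 0.001]
contact_force: [1.3, -0.4, 0.3]
gripper_width: 0.999
[-0.01356377  0.49390042 -0.59320976  1.45764738  0.277976    1.27514297
 -0.27784552] [-0.02075625 -0.02932293  0.02611696]
```

View pics/w1.png

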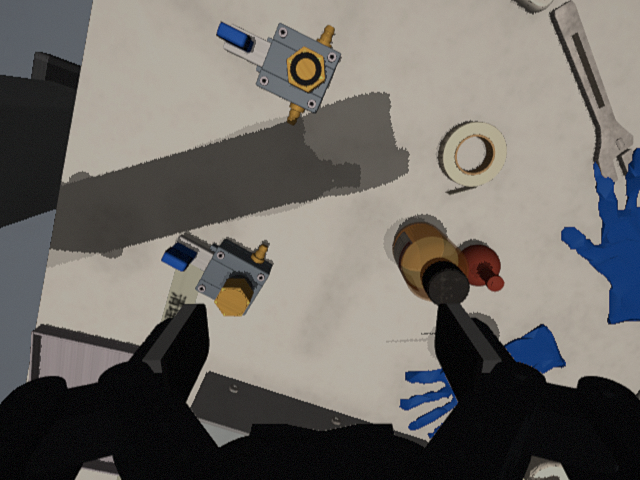

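Run:
```python
from h import *
c=bot.calibration("wrist"); 
print(plane(c,306,69,.072),plane(c,236,36,.057),plane(c,236,296,.072))
o=bot.get_obs();R=c['extrinsics'];
from scipy.spatial.transform import Rotation as T
q=o['tool_rot'];Rt=T.from_quat([q[1],q[2],q[3],q[0]]).as_matrix();print(Rt.round(3))
n=plane(c,306,69,.072); print("tool delta",Rt.T@(n-o['eef_pos']), "camera in tool",Rt.T@(R[:3,3]-o['eef_pos']))
# housing yaw from stubs
a=plane(c,328,33,.014);b=plane(c,294,118,.014);print(a,b,np.degrees(np.arctan2(*(b-a)[1::-1])))
```

```text
[0.58592526 0.31406581 0.072     ] [0.51842167 0.31956205 0.057     ] [0.58994817 0.08731265 0.072     ]
[[-0.342  0.94  -0.001]
 [ 0.94   0.342  0.   ]
 [ 0.    -0.001 -1.   ]]
tool delta [ 0.11409273 -0.01443525  0.23311584] camera in tool [ 0.07574692 -0.0008005  -0.1283971 ]
[0.59107743 0.35700391 0.014     ] [0.58561988 0.27071843 0.014     ] -93.61913384816685
```

```bash
python3 -m crank '[[[0.057,-0.007,0.03],[0,0,0],0.06],[[0.057,-0.007,0.03],[0,0,0],0.06],[[0,0,0],[0,0,-10.7],0.06],[[0,0,0],[0,0,-10.7],0.06],[[0,0,0],[0,0,0],0.06]]'
python3 - <<'E'
from h import *
o=bot.get_obs();print(o['q'],o['torque'],o['joint_torque'][6])
c=bot.calibration("wrist");p,d=bot.read_camera("wrist"); cv2.imwrite("pics/w2.png",p[:,:,::-1]);np.save("pics/w2.npy",d)
np.save("pics/w2E.npy",c['extrinsics'])
E
```

```text
t: 3.32
eef_pos: [0.5906, 0.3068, 0.2469]
tool_rot: [0.0, 0.415, 0.91, -0.001]
contact_force: [0.3, -0.6, 0.5]
gripper_width: 0.705
[-0.10827093  0.54813151 -0.67907819  1.54064708  0.36191898  1.18242485
 -0.13923202] [-0.00839914 -0.02372901 -0.00507143] 0.9645228087902069
```

View pics/w2.png

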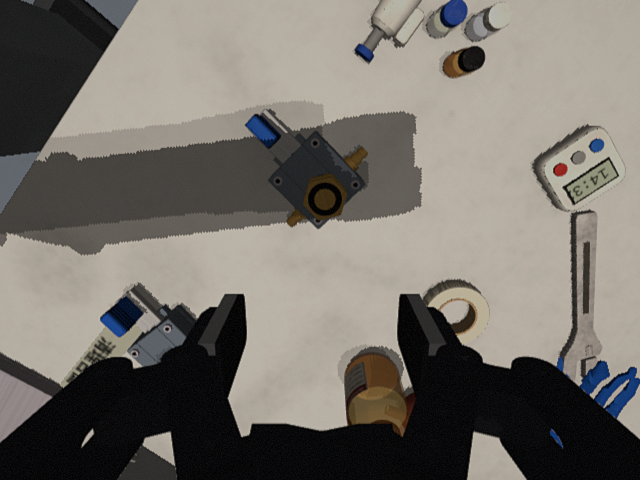

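Run:
```python
import cv2,numpy as np
a=cv2.imread("pics/w2.png")[90:240,220:390]; b=cv2.imread("pics/w1.png")[10:130,200:360]
a=cv2.resize(a,None,fx=4,fy=4,interpolation=2)
a=np.clip(a*1.8,0,255).astype('uint8')
cv2.imwrite("pics/w2c.png",a)
b=cv2.resize(b,None,fx=4,fy=4,interpolation=2);cv2.imwrite("pics/w1c.png",b)
```

```text
(no output)
```

View pics/w2c.png

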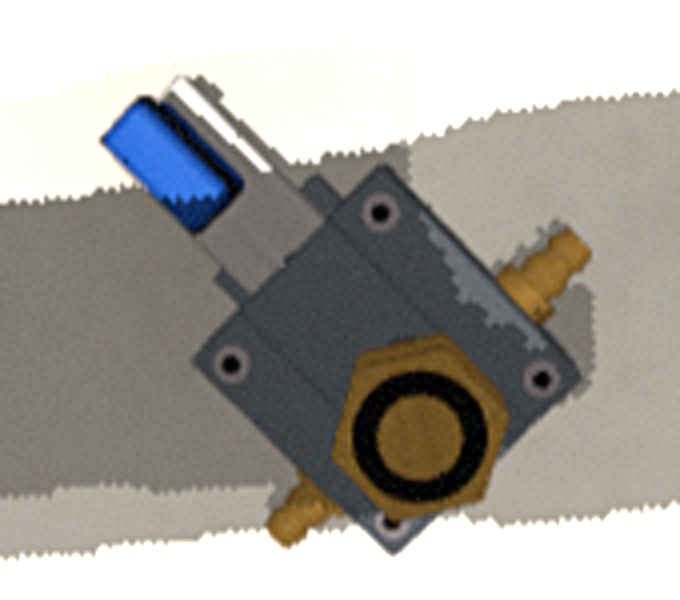

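View pics/w1c.png

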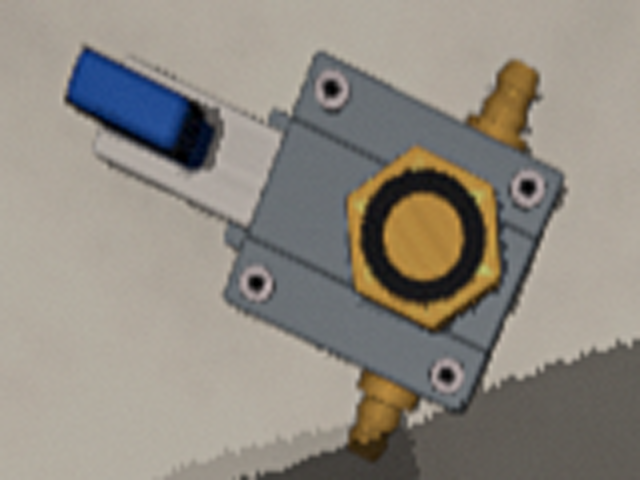

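```bash
cat >> h.py <<'E'
def tri(obs):
    A=np.zeros((3,3));b=np.zeros(3)
    for c,u,v in obs:
        E=c['extrinsics'];r=E[:3,:3]@np.array([(u-c['cx'])/c['fx'],(v-c['cy'])/c['fy'],1]);r/=np.linalg.norm(r)
        M=np.eye(3)-np.outer(r,r);A+=M;b+=M@E[:3,3]
    return np.linalg.solve(A,b)
def cam(n,f=None):
    c=bot.calibration(n)
    if f: c['extrinsics']=np.load(f)
    return c
E
python3 - <<'E'
from h import *
c1=cam("wrist","pics/w1E.npy");c2=cam("wrist","pics/w2E.npy")
def ring(f,box):
    x,y,w,h=box;a=cv2.imread(f)[y:y+h,x:x+w]
    m=(a.max(2)<45).astype('uint8'); n,l,s,ce=cv2.connectedComponentsWithStats(m)
    i=1+np.argmax(s[1:,4]); 
    k=np.argwhere(l==i)[:,::-1]; (u,v),ax,an=cv2.minAreaRect(k.astype('float32')); 
    cnt,_=cv2.findContours((l==i).astype('uint8'),0,1); e=cv2.fitEllipse(max(cnt,key=len)); print(s[i],e); return e[0][0]+x,e[0][1]+y
r1=ring("pics/w1.png",(288,50,36,38)); r2=ring("pics/w2.png",(305,180,40,40)); print(r1,r2)
print("tri",tri([(c1,*r1),(c2,*r2)]))
s=cv2.imread("pics/scene0.png")
for c,r in((c1,r1),(c2,r2)): print(plane(c,*r,.072))
ctr=plane(c1,*r1,.072)
P=[plane(c1,u/4+200-.4,v/4+10-.4,.072) for u,v in [(420,147),(493,185),(502,267),(430,328),(356,288),(348,200)]]
for p in P:
    w=p-ctr;print(np.degrees(np.arctan2(w[1],w[0])).round(1),np.hypot(*w[:2]).round(4))
# tab
for (u1,v1),(u2,v2) in [(((85,45)),(148,95)),((66,98),(102,138)),((190,105),(228,185)),((180,158),(190,228))]:
    a=(u1/4+200,v1/4+10);b=(u2/4+220,v2/4+90);print("tab",tri([(c1,*a),(c2,*b)]),plane(c1,*a,.057),plane(c2,*b,.057))
for (u1,v1),(u2,v2) in [((330,90),(380,213)),((527,187),(541,379)),((255,284),(231,364)),((446,375),(393,522))]:
    a=(u1/4+200,v1/4+10);b=(u2/4+220,v2/4+90);print("screw",tri([(c1,*a),(c2,*b)]),plane(c1,*a,.034),plane(c2,*b,.034))
E
```

```text
[  3   3  30  32 380] ((17.35590362548828, 18.541587829589844), (29.098495483398438, 31.51151466369629), 172.85986328125)
[  3   2  34  34 555] ((19.452861785888672, 18.783781051635742), (32.698394775390625, 33.316532135009766), 78.90841674804688)
(305.3559036254883, 68.54158782958984) (324.4528617858887, 198.78378105163574)
tri [0.5846878  0.31554236 0.05993134]
[0.58528447 0.31421968 0.072     ]
[0.58328565 0.31765428 0.072     ]
111.5 0.0174
53.7 0.018
-0.1 0.0181
-66.0 0.0187
-124.4 0.018
176.2 0.0174
tab [0.498071   0.3291007  0.03701052] [0.50314903 0.32628866 0.057     ] [0.50122558 0.331655   0.057     ]
tab [0.49678134 0.31659084 0.03824735] [0.50206658 0.31485658 0.057     ] [0.49939511 0.31935945 0.057     ]
tab [0.52227857 0.32568526 0.03110932] [0.52793575 0.3228229  0.057     ] [0.52377128 0.32866171 0.057     ]
tab [0.52238672 0.31362928 0.02993426] [0.52893579 0.3119236  0.057     ] [0.52329851 0.31718929 0.057     ]
screw [0.55073955 0.34171233 0.0204039 ] [0.55234339 0.33940395 0.034     ] [0.55076068 0.34292971 0.034     ]
screw [0.60256626 0.33783224 0.02172511] [0.6024102  0.33574876 0.034     ] [0.6008601 0.3391666 0.034    ]
screw [0.54705035 0.29408978 0.02142542] [0.54868257 0.29346622 0.034     ] [0.5471619  0.29685711 0.034     ]
screw [0.59878447 0.290378   0.02345609] [0.59858743 0.28969831 0.034     ] [0.59757403 0.29306496 0.034     ]
```

```bash
python3 -m crank '[[[0.0107,0.0014,0.02],[0,0,0],0.06],[[0,0,0.03],[0,0,-10.4],0.06],[[0,0,0.03],[0,0,-10.4],0.06],[[0,0,0],[0,0,-10.4],0.06],[[0,0,0],[0,0,-10.4],0.06],[[0,0,0],[0,0,-10.4],0.06],[[0,0,0],[0,0,-10.4],0.06],[[0,0,0],[0,0,-10.4],0.06],[[0,0,0],[0,0,-10.4],0.06],[[0,0,0],[0,0,-10.4],0.06]]'
python3 -m crank '[[[0,0,0],[0,0,-10.4],0.06],[[0,0,0],[0,0,0],0.06],[[0,0,0],[0,0,0],0.06]]'
python3 - <<'E'
from h import *
o=bot.get_obs();print(o['q'],o['torque'],o['joint_torque'][6])
c=bot.calibration("wrist");p,d=bot.read_camera("wrist"); cv2.imwrite("pics/w3.png",p[:,:,::-1]);np.save("pics/w3.npy",d)
np.save("pics/w3E.npy",c['extrinsics']); print(np.abs(bot.calibration("wrist")['extrinsics']-c['extrinsics']).max())
E
```

```text
t: 4.62
eef_pos: [0.5826, 0.3179, 0.166]
tool_rot: [-0.001, -0.383, 0.924, -0.0]
contact_force: [0.5, -0.0, -0.9]
gripper_width: 0.706
t: 5.0
eef_pos: [0.5831, 0.3179, 0.1667]
tool_rot: [-0.0, -0.462, 0.887, 0.0]
contact_force: [-0.0, -0.2, 0.5]
gripper_width: 0.7
[ 0.07251277  0.76738249 -1.03468488  1.60340746  0.6999559   1.18379414
  1.41450832] [ 0.03994428 -0.08633197 -0.01173184] -0.00026136705855606124
0.0007275303057043825
```

View pics/w3.png

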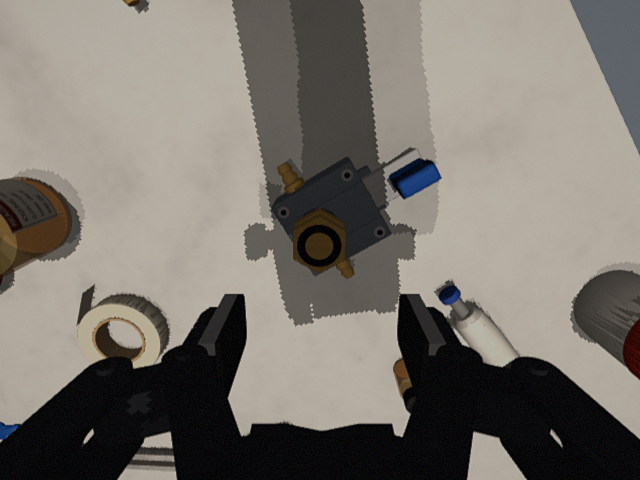

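Run:
```python
from h import *
cs=[cam("wrist",f"pics/w{i}E.npy") for i in(1,2,3)]
a=cv2.imread("pics/w3.png")[140:290,260:450]
x,y=295,220;b=cv2.imread("pics/w3.png")[y:y+50,x:x+50]
m=(b.max(2)<30).astype('uint8');n,l,s,ce=cv2.connectedComponentsWithStats(m);i=1+np.argmax(s[1:,4])
cnt,_=cv2.findContours((l==i).astype('uint8'),0,1);e=cv2.fitEllipse(max(cnt,key=len));print(s[i],e)
r=[(305.356,68.54),(324.45,198.78),(e[0][0]+x,e[0][1]+y)];print(r[2])
for c,q in zip(cs,r):print(plane(c,*q,.072))
print(tri(list(zip(cs,*zip(*r)))[:0] or [(c,*q) for c,q in zip(cs,r)]),tri([(cs[1],*r[1]),(cs[2],*r[2])]),tri([(cs[0],*r[0]),(cs[2],*r[2])]))
a=np.clip(cv2.resize(a,None,fx=4,fy=4,interpolation=2)*2.0,0,255).astype('uint8');cv2.imwrite("pics/w3c.png",a)
```

```text
[  2   5  45  42 849] ((23.66565704345703, 25.323625564575195), (40.95447540283203, 43.2828369140625), 93.46916961669922)
(318.66565704345703, 245.3236255645752)
[0.58528413 0.3142209  0.072     ]
[0.58328194 0.31765509 0.072     ]
[0.58326591 0.31735432 0.072     ]
[0.58423662 0.31662312 0.06840342] [0.58339286 0.31754575 0.07129646] [0.58424348 0.31575943 0.07205016]
```

View pics/w3c.png

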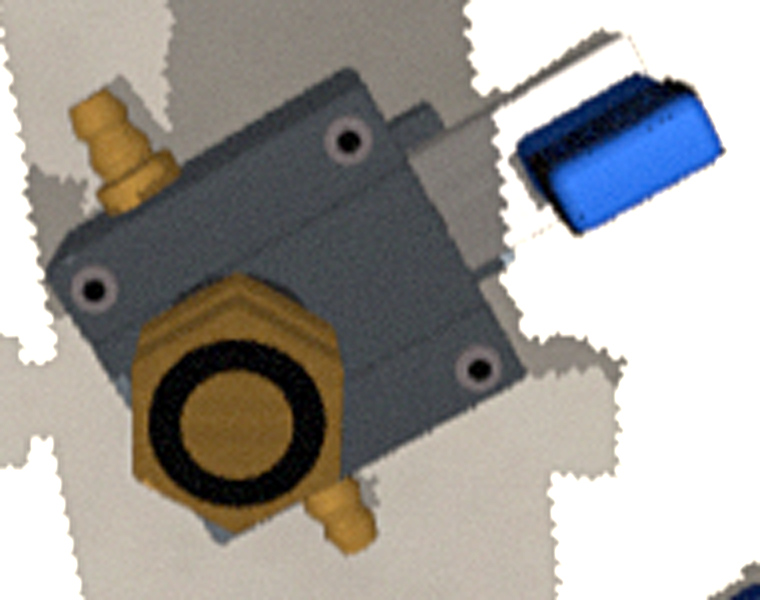

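```bash
python3 -m crank '[[[0,0,0.04],[0,0,0],0.06],[[0,0,0.04],[0,0,0],0.06],[[0,0,0.02],[0,0,0],0.06],[[0,0,0.0095],[0,0,0],0.06],[[0,0,0],[0,0,0],0.06]]'
python3 - <<'E'
from h import *
o=bot.get_obs();print(o['q'],o['torque'],o['contact_force'])
p,d=bot.read_camera("wrist"); cv2.imwrite("pics/w4.png",p[:,:,::-1])
E
```

```text
t: 5.68
eef_pos: [0.5838, 0.3181, 0.0583]
tool_rot: [0.0, -0.463, 0.886, 0.0]
contact_force: [-1.3, 0.4, 0.1]
gripper_width: 0.702
[ 0.02580664  0.88235304 -0.94716516  1.66459711  0.81555425  1.03682461
  1.34165172] [ 0.05275716 -0.0645995  -0.01880795] [-1.33457313  0.41077669  0.11141402]
```

View pics/w4.png

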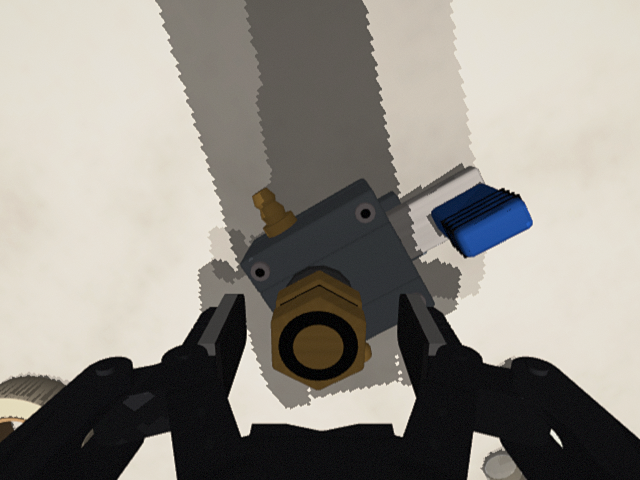

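```bash
python3 -m crank '[[[0,0,0],[0,0,0],0.02],[[0,0,0],[0,0,0],0.02],[[0,0,0],[0,0,0],0.02],[[0,0,0],[0,0,0],0.02]]' 40
python3 - <<'E'
from h import *
o=bot.get_obs();print(o['torque'],o['contact_force'],o['joint_torque'][6],o['q'][6],o['gripper_width']*.0854)
E
```

```text
t: 6.22
eef_pos: [0.585, 0.3178, 0.0594]
tool_rot: [0.001, -0.463, 0.886, -0.0]
contact_force: [2.5, -2.7, 6.2]
gripper_width: 0.364
[-0.382391   -0.29164335 -0.01036385] [ 2.54252847 -2.70635885  6.17257408] 0.005493308563018218 1.341932011416144 0.031124471637722164
```

```bash
cat > st.py <<'E'
from h import *
from scipy.spatial.transform import Rotation as T
o=bot.get_obs();q=o['tool_rot'];R=T.from_quat([q[1],q[2],q[3],q[0]]).as_matrix()
print("tz_tool %.3f"%(R.T@o['torque'])[2],"M",o['torque'].round(3),"F",o['contact_force'].round(1),"jt7 %.3f q7 %.3f"%(o['joint_torque'][6],o['q'][6]),"yaw %.2f"%np.degrees(np.arctan2(R[1,0],R[0,0])),"w %.4f"%(o['gripper_width']*.0854),o['eef_pos'].round(4),"t %.2f"%o['t'])
E
python3 -m crank '[[[0,0,0],[0,0,6],0.02],[[0,0,0],[0,0,0],0.02]]' >/dev/null; python3 st.py
python3 -m crank '[[[0,0,0],[0,0,6],0.02],[[0,0,0],[0,0,0],0.02]]'>/dev/null; python3 st.py
python3 -m crank '[[[0,0,0],[0,0,8],0.02],[[0,0,0],[0,0,8],0.02]]'>/dev/null; python3 st.py
```

```text
tz_tool -0.188 M [-0.367 -0.382  0.186] F [ 2.2 -1.4  5.6] jt7 -0.514 q7 1.247 yaw -130.84 w 0.0309 [0.5851 0.3177 0.0594] t 6.47
tz_tool -0.053 M [-0.44  -0.394  0.051] F [ 1.8 -2.   5.9] jt7 -0.491 q7 1.152 yaw -136.83 w 0.0314 [0.5851 0.3177 0.0594] t 6.72
tz_tool -0.154 M [-0.554 -0.411  0.152] F [ 0.9 -2.   6.9] jt7 1.224 q7 0.899 yaw -153.04 w 0.0314 [0.5852 0.3175 0.0594] t 6.97
```

```bash
cat > av.py <<'E'
from h import *
from scipy.spatial.transform import Rotation as T
L=[]
for i in range(5):
    o=bot.get_obs();q=o['tool_rot'];R=T.from_quat([q[1],q[2],q[3],q[0]]).as_matrix();L.append((R.T@o['torque'])[2]);
    if i<4: bot.read_camera("wrist")
print("tz",np.round(L,3),"mean %.3f"%np.mean(L),"F",o['contact_force'].round(1),"q7 %.3f"%o['q'][6],"yaw %.2f"%np.degrees(np.arctan2(R[1,0],R[0,0])),"w %.4f"%(o['gripper_width']*.0854),o['eef_pos'].round(4),"t %.2f"%o['t'])
E
python3 -m crank '[[[0,0,0],[0,0,10],0.02],[[0,0,0],[0,0,10],0.02],[[0,0,0],[0,0,10],0.02],[[0,0,0],[0,0,10],0.02],[[0,0,0],[0,0,10],0.02],[[0,0,0],[0,0,10],0.02],[[0,0,0],[0,0,0],0.02]]'; python3 av.py
```

```text
t: 7.85
eef_pos: [0.5852, 0.3169, 0.0594]
tool_rot: [0.002, 0.283, 0.959, -0.0]
contact_force: [1.6, -4.4, 8.1]
gripper_width: 0.367
tz [-0.057 -0.036 -0.086 -0.116 -0.079] mean -0.075 F [ 1.3 -3.7  7.9] q7 -0.019 yaw 147.21 w 0.0313 [0.5852 0.3168 0.0594] t 8.05
```

```bash
echo 'import sys; sys.exit(1 if np.mean(L)<-0.16 else 0)'>>av.py
python3 -m crank '[[[0,0,0],[0,0,6],0.02],[[0,0,0],[0,0,0],0.02]]' >/dev/null; python3 av.py || exit
python3 -m crank '[[[0,0,0],[0,0,6],0.02],[[0,0,0],[0,0,0],0.02]]' >/dev/null; python3 av.py || exit
python3 -m crank '[[[0,0,0],[0,0,6],0.02],[[0,0,0],[0,0,0],0.02]]' >/dev/null; python3 av.py || exit
python3 -m crank '[[[0,0,0],[0,0,6],0.02],[[0,0,0],[0,0,0],0.02]]' >/dev/null; python3 av.py || exit
```

```text
tz [-0.089 -0.1   -0.137 -0.067 -0.107] mean -0.100 F [ 1.4 -4.   7.8] q7 -0.109 yaw 141.21 w 0.0315 [0.5852 0.3168 0.0594] t 8.50
tz [-0.081 -0.098 -0.129 -0.075 -0.122] mean -0.101 F [ 0.5 -4.3  8.7] q7 -0.200 yaw 135.22 w 0.0312 [0.5851 0.3168 0.0594] t 8.95
tz [-0.111 -0.127 -0.051 -0.122 -0.117] mean -0.105 F [ 0.3 -5.   8.4] q7 -0.290 yaw 129.22 w 0.0316 [0.585  0.3167 0.0594] t 9.40
tz [-0.1   -0.089 -0.116 -0.065 -0.031] mean -0.080 F [ 0.6 -5.4  8.4] q7 -0.380 yaw 123.21 w 0.0311 [0.585  0.3167 0.0594] t 9.85
```

```bash
python3 -m crank '[[[0,0,0],[0,0,6],0.02],[[0,0,0],[0,0,0],0.02]]' >/dev/null; python3 av.py || exit
python3 -m crank '[[[0,0,0],[0,0,6],0.02],[[0,0,0],[0,0,0],0.02]]' >/dev/null; python3 av.py || exit
python3 -m crank '[[[0,0,0],[0,0,6],0.02],[[0,0,0],[0,0,0],0.02]]' >/dev/null; python3 av.py || exit
python3 -m crank '[[[0,0,0],[0,0,6],0.02],[[0,0,0],[0,0,0],0.02]]' >/dev/null; python3 av.py || exit
```

```text
tz [-0.118 -0.092 -0.081 -0.042 -0.098] mean -0.086 F [ 1.5 -4.6  9.1] q7 -0.469 yaw 117.22 w 0.0312 [0.5849 0.3166 0.0594] t 10.30
tz [-0.045 -0.128 -0.121 -0.04  -0.09 ] mean -0.085 F [ 0.7 -3.8  8.1] q7 -0.559 yaw 111.21 w 0.0312 [0.5849 0.3166 0.0594] t 10.75
tz [-0.133 -0.073 -0.109 -0.094 -0.106] mean -0.103 F [ 0.1 -4.5  9. ] q7 -0.648 yaw 105.22 w 0.0310 [0.5848 0.3166 0.0594] t 11.20
tz [-0.078 -0.083 -0.091 -0.074 -0.093] mean -0.084 F [-0.7 -4.9  9.6] q7 -0.737 yaw 99.22 w 0.0314 [0.5847 0.3166 0.0594] t 11.65
```

```bash
python3 -m crank '[[[0,0,0],[0,0,6],0.02],[[0,0,0],[0,0,0],0.02]]' >/dev/null; python3 av.py || exit
python3 -m crank '[[[0,0,0],[0,0,6],0.02],[[0,0,0],[0,0,0],0.02]]' >/dev/null; python3 av.py || exit
python3 -m crank '[[[0,0,0],[0,0,6],0.02],[[0,0,0],[0,0,0],0.02]]' >/dev/null; python3 av.py || exit
python3 -m crank '[[[0,0,0],[0,0,6],0.02],[[0,0,0],[0,0,0],0.02]]' >/dev/null; python3 av.py || exit
python3 -m crank '[[[0,0,0],[0,0,6],0.02],[[0,0,0],[0,0,0],0.02]]' >/dev/null; python3 av.py || exit
```

```text
tz [-0.098 -0.09  -0.088 -0.117 -0.146] mean -0.108 F [-0.6 -5.5  8.9] q7 -0.825 yaw 93.22 w 0.0313 [0.5847 0.3165 0.0594] t 12.10
tz [-0.083 -0.109 -0.097 -0.088 -0.05 ] mean -0.085 F [-0.5 -4.3  9.7] q7 -0.914 yaw 87.22 w 0.0312 [0.5846 0.3166 0.0594] t 12.55
tz [-0.079 -0.084 -0.085 -0.088 -0.117] mean -0.091 F [-0.3 -4.3  9.5] q7 -1.002 yaw 81.22 w 0.0314 [0.5846 0.3166 0.0594] t 13.00
tz [-0.081 -0.076 -0.074 -0.108 -0.106] mean -0.089 F [-1.1 -3.8 10.4] q7 -1.090 yaw 75.22 w 0.0311 [0.5845 0.3166 0.0594] t 13.45
tz [-0.11  -0.115 -0.086 -0.081 -0.053] mean -0.089 F [-1.2 -5.  10.3] q7 -1.178 yaw 69.23 w 0.0312 [0.5844 0.3166 0.0594] t 13.90
```

```bash
python3 -m crank '[[[0,0,0],[0,0,6],0.02],[[0,0,0],[0,0,0],0.02]]' >/dev/null; python3 av.py || exit
python3 -m crank '[[[0,0,0],[0,0,6],0.02],[[0,0,0],[0,0,0],0.02]]' >/dev/null; python3 av.py || exit
python3 -m crank '[[[0,0,0],[0,0,6],0.02],[[0,0,0],[0,0,0],0.02]]' >/dev/null; python3 av.py || exit
python3 -m crank '[[[0,0,0],[0,0,6],0.02],[[0,0,0],[0,0,0],0.02]]' >/dev/null; python3 av.py || exit
python3 -m crank '[[[0,0,0],[0,0,6],0.02],[[0,0,0],[0,0,0],0.02]]' >/dev/null; python3 av.py || exit
```

```text
tz [-0.168 -0.086 -0.089 -0.071 -0.082] mean -0.099 F [-0.9 -5.4 10.7] q7 -1.265 yaw 63.23 w 0.0316 [0.5844 0.3166 0.0594] t 14.35
tz [-0.239 -0.232 -0.208 -0.19  -0.222] mean -0.218 F [-1.9 -4.6  9.8] q7 -1.352 yaw 57.25 w 0.0312 [0.5843 0.3167 0.0594] t 14.80
```

```bash
python3 -m crank '[[[0,0,0],[0,0,3],0.02],[[0,0,0],[0,0,0],0.02]]' >/dev/null; python3 av.py
```

```text
tz [-0.294 -0.229 -0.275 -0.238 -0.267] mean -0.261 F [-2.1 -6.  10.2] q7 -1.396 yaw 54.26 w 0.0314 [0.5843 0.3167 0.0594] t 15.25
```

```bash
python3 -m crank '[[[0,0,0],[0,0,-7],0.02],[[0,0,0],[0,0,-7],0.02],[[0,0,0],[0,0,0],0.05],[[0,0,0],[0,0,0],0.05],[[0,0,0],[0,0,0],0.05],[[0,0,-0.03],[0,0,0],0.05],[[0,0,-0.05],[0,0,0],0.05],[[0,0,-0.04],[0,0,0],0.05],[[0,0,0],[0,0,0],0.05],[[0,0,0],[0,0,0],0.05]]'
python3 - <<'E'
from h import *
c=bot.calibration("wrist");p,d=bot.read_camera("wrist"); cv2.imwrite("pics/w5.png",p[:,:,::-1]);np.save("pics/w5E.npy",c['extrinsics'])
E
python3 st.py
```

```text
t: 16.5
eef_pos: [0.5831, 0.3175, 0.1772]
tool_rot: [0.0, 0.828, 0.561, -0.001]
contact_force: [-0.5, -1.0, -0.9]
gripper_width: 0.584
tz_tool -0.039 M [-0.064  0.008  0.039] F [ 0.2 -0.6 -1.1] jt7 -0.003 q7 -1.145 yaw 68.24 w 0.0497 [0.5828 0.3173 0.1765] t 16.55
```

View pics/w5.png

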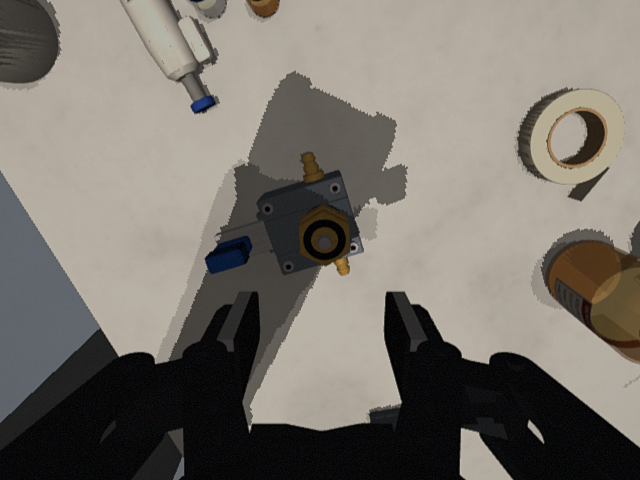

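```bash
python3 -m crank '[[[-0.0105,-0.034,0],[0,0,0],0.05],[[-0.0105,-0.034,0],[0,0,0],0.05],[[0,0,0],[0,0,-10.6],0.04],[[0,0,0],[0,0,-10.6],0.04],[[0,0,0],[0,0,-10.6],0.04],[[0,0,0],[0,0,-10.6],0.04],[[0,0,0],[0,0,-10.6],0.04],[[0,0,0],[0,0,-10.6],0.04],[[0,0,0],[0,0,-10.6],0.04],[[0,0,0],[0,0,-10.6],0.04]]' >/dev/null
python3 -m crank '[[[0,0,0],[0,0,-10.6],0.04],[[0,0,0],[0,0,-10.6],0.04],[[0,0,0],[0,0,-1.5],0.04],[[0,0,0],[0,0,0],0.04],[[0,0,0],[0,0,0],0.04]]'
python3 - <<'E'
from h import *
c=bot.calibration("wrist");p,d=bot.read_camera("wrist"); cv2.imwrite("pics/w6.png",p[:,:,::-1]);np.save("pics/w6E.npy",c['extrinsics'])
for i in(5,6):
  a=cv2.imread(f"pics/w{i}.png");x,y=((190,150),(200,60))[i-5]
  a=a[y:y+150,x:x+190] if i==5 else a[y:y+300,x:x+240]
  cv2.imwrite(f"pics/w{i}c.png",np.clip(cv2.resize(a,None,fx=4 if i==5 else 2,fy=4 if i==5 else 2,interpolation=2)*1.8,0,255).astype('uint8'))
E
python3 st.py
```

```text
t: 18.42
eef_pos: [0.5125, 0.3234, 0.1776]
tool_rot: [-0.0, 0.038, 0.999, -0.0]
contact_force: [0.4, 0.9, 0.6]
gripper_width: 0.463
tz_tool 0.061 M [ 0.007 -0.011 -0.061] F [ 0.4  0.2 -0.2] jt7 -0.022 q7 0.450 yaw 175.65 w 0.0399 [0.5126 0.3234 0.1778] t 18.48
```

View pics/w6.png

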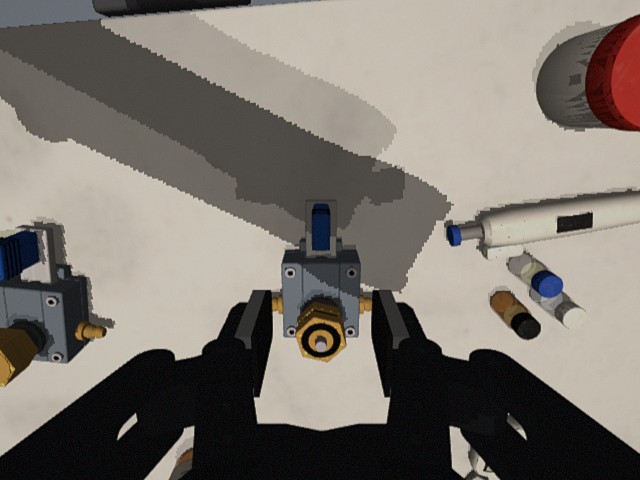

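View pics/w5c.png

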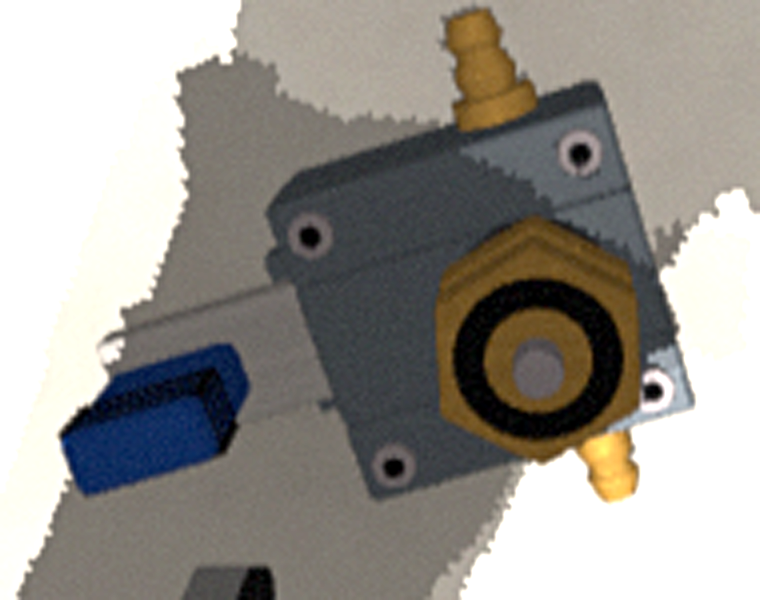

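View pics/w6c.png

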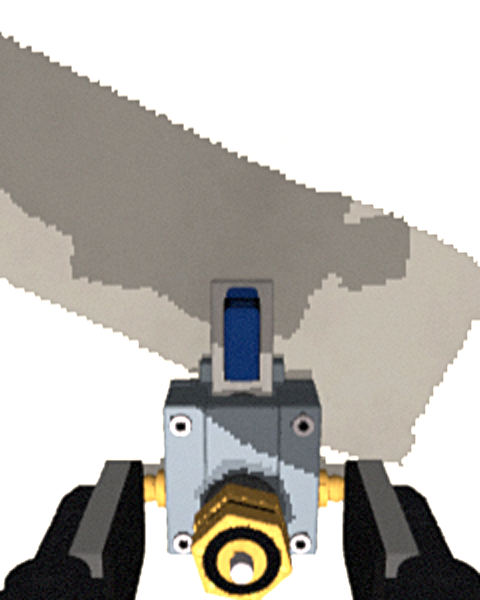

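Run:
```python
from h import *
c=cam("wrist","pics/w6E.npy");a=cv2.imread("pics/w6.png")
h=cv2.cvtColor(a,cv2.COLOR_BGR2HSV);m=((h[...,0]>100)&(h[...,0]<125)&(h[...,1]>150)).astype('uint8');m[:,:290]=0;m[:,350:]=0
v,u=np.nonzero(m);print(u.min(),u.max(),v.min(),v.max());
for vv in range(v.min(),v.max()+1,5):print(vv,u[v==vv].min(),u[v==vv].max(),h[vv,320])
c5=cam("wrist","pics/w5E.npy");c3=cam("wrist","pics/w3E.npy")
# ring centre in w6, w5
sc=[(290,273),(351,273),(291,331),(350,331)]
S=[plane(c,*s,.034) for s in sc];print("screws",np.round(S,4),np.mean(S,0))
S5=[plane(c5,190+u/4,150+v/4,.034) for u,v in((310,237),(579,154),(393,466),(653,391))];print(np.round(S5,4),np.mean(S5,0))
T5=[plane(c5,190+u/4,150+v/4,.057) for u,v in((63,435),(86,494),(222,455),(200,400))];print("tab",np.round(T5,4),np.mean(T5,0))
```

```text
293 349 204 477
204 316 325 [109 200  46]
209 313 328 [129 196  13]
214 313 328 [109 202  53]
219 312 329 [109 213  61]
224 312 329 [108 212  59]
229 312 329 [106 250  56]
234 313 329 [109 220  58]
239 313 328 [110 204  60]
244 313 328 [108 216  59]
249 315 328 [109 212  54]Traceback (most recent call last):
  File "<stdin>", line 5, in <module>
    return umr_minimum(a, axis, None, out, keepdims, initial, where)
ValueError: zero-size array to reduction operation minimum which has no identity
```

Run:
```python
from h import *
c=cam("wrist","pics/w6E.npy");c5=cam("wrist","pics/w5E.npy");c3=cam("wrist","pics/w3E.npy")
sc=[(290,273),(351,273),(291.5,331.5),(350.5,331.5)]
S=[plane(c,*s,.034) for s in sc];print("screws",np.round(S,4),np.mean(S,0))
s5=[(190+u/4,150+v/4) for u,v in((393,466),(310,237),(653,391),(579,154))]
S5=[plane(c5,*s,.034) for s in s5];print(np.round(S5,4),np.mean(S5,0))
for T in([0,1,2,3]),: 
  print("tri",[tri([(c,*sc[i]),(c5,*s5[i])]).round(4) for i in T])
T5=[plane(c5,190+u/4,150+v/4,.057) for u,v in((63,435),(86,494),(222,455),(200,400))];print("tab",np.round(T5,4),np.mean(T5,0))
T6=[plane(c,u,v,.057) for u,v in((320.7,211.5),(320.7,251))];print("tab6",np.round(T6,4))
T3=[plane(c3,260+u/4,140+v/4,.057) for u,v in((695,92),(723,150),(580,232),(548,178))];print("tab3",np.round(T3,4),np.mean(T3,0))
print("tabtri",tri([(c,320.7,211.5),(c5,190+75/4,150+464/4)]),tri([(c,320.7,251),(c5,190+211/4,150+427/4)]))
for k in(S,S5):
  k=np.array(k);d=(k[2]+k[3]-k[0]-k[1]);e=k[0]+k[2]-k[1]-k[3];print("yaw",np.degrees(np.arctan2(d[1],d[0])),np.degrees(np.arctan2(e[1],e[0])))
```

```text
screws [[0.5478 0.2973 0.034 ]
 [0.5513 0.3431 0.034 ]
 [0.5976 0.2935 0.034 ]
 [0.6011 0.34   0.034 ]] [0.57443213 0.31847459 0.034     ]
[[0.5464 0.2963 0.034 ]
 [0.5499 0.3423 0.034 ]
 [0.5968 0.2923 0.034 ]
 [0.6    0.3385 0.034 ]] [0.57327201 0.31733732 0.034     ]
tri [array([0.5469, 0.2974, 0.0364]), array([0.5504, 0.3428, 0.0363]), array([0.5967, 0.2933, 0.0357]), array([0.5999, 0.3394, 0.0363])]
tab [[0.5017 0.3301 0.057 ]
 [0.5005 0.3189 0.057 ]
 [0.5254 0.3168 0.057 ]
 [0.5261 0.3272 0.057 ]] [0.51344334 0.32322674 0.057     ]
tab6 [[0.4966 0.3244 0.057 ]
 [0.524  0.3223 0.057 ]]
tab3 [[0.4988 0.3183 0.057 ]
 [0.4998 0.3284 0.057 ]
 [0.5244 0.3268 0.057 ]
 [0.524  0.3167 0.057 ]] [0.51174065 0.3225748  0.057     ]
tabtri [0.49831458 0.32365092 0.05072409] [0.52492368 0.32188697 0.05475539]
yaw -3.9226644709643086 -94.31916197190779
yaw -4.496655078283264 -94.18883466227138
```

```bash
python3 -m crank '[[[0,-0.0007,0.04],[0,0,0],0.035],[[0,0,0.04],[0,0,0],0.035],[[0,0,0.035],[0,0,0],0.035],[[0,0,0.015],[0,0,0],0.035],[[0,0,0.007],[0,0,0],0.035],[[0,0,0],[0,0,0],0.035]]'
python3 - <<'E'
from h import *
c=bot.calibration("wrist");p,d=bot.read_camera("wrist"); cv2.imwrite("pics/w7.png",p[:,:,::-1])
E
python3 st.py
```

```text
t: 19.23
eef_pos: [0.513, 0.3232, 0.0416]
tool_rot: [0.0, 0.037, 0.999, 0.0]
contact_force: [0.7, 0.2, 0.1]
gripper_width: 0.409
tz_tool 0.002 M [-0.023 -0.064 -0.002] F [ 0.1 -0.2  0.9] jt7 -0.014 q7 0.329 yaw 175.73 w 0.0353 [0.5132 0.3233 0.042 ] t 19.27
```

View pics/w7.png

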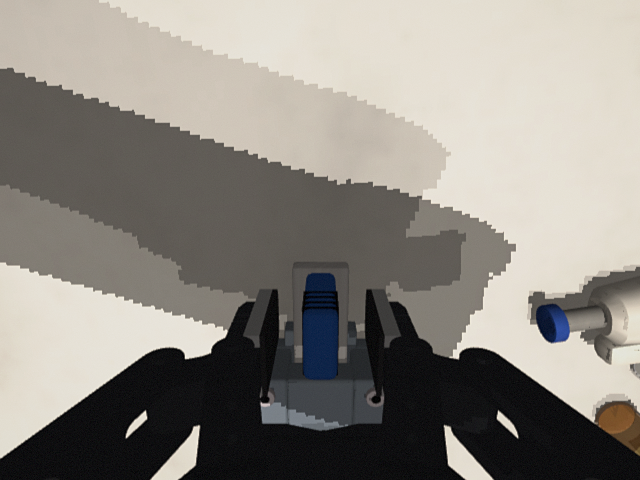

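```bash
python3 -m crank '[[[0,0,0],[0,0,0],0.004],[[0,0,0],[0,0,0],0.004],[[0,0,0],[0,0,0],0.004],[[0,0,0],[0,0,0],0.004]]' 30 >/dev/null; python3 st.py
```

```text
tz_tool -0.017 M [-0.222  0.044  0.016] F [-1.   0.2  6.5] jt7 0.006 q7 0.329 yaw 175.73 w 0.0115 [0.5132 0.3231 0.042 ] t 19.77
```

```bash
python3 -m crank '[[[0.002,0,-0.0005],[0,0,0],0.004],[[0.003,0,0],[0,0,0],0.004]]' >/dev/null; python3 st.py
python3 -m crank '[[[0.003,0,0],[0,0,0],0.004],[[0.004,0,0],[0,0,0],0.004]]' >/dev/null; python3 st.py
```

```text
tz_tool -0.017 M [-0.056 -0.657  0.017] F [2.  0.2 3.4] jt7 0.071 q7 0.322 yaw 175.71 w 0.0114 [0.5085 0.3232 0.0419] t 20.02
tz_tool 0.018 M [-0.061 -0.965 -0.019] F [ 2.7 -1.3  4.3] jt7 0.084 q7 0.310 yaw 175.72 w 0.0113 [0.5012 0.3238 0.0418] t 20.27
```

```bash
python3 -m crank '[[[0.006,0,0],[0,0,0],0.004],[[0.006,0,0],[0,0,0],0.004],[[0.006,0,0],[0,0,0],0.004]]' >/dev/null; python3 st.py
python3 -m crank '[[[0.006,0,0],[0,0,0],0.004],[[0.006,0,0],[0,0,0],0.004],[[0.006,0,0],[0,0,0],0.004]]' >/dev/null; python3 st.py
python3 -m crank '[[[0.006,0,0],[0,0,0],0.004],[[0.006,0,0],[0,0,0],0.004],[[0.006,0,0],[0,0,0],0.004],[[0.006,0,0],[0,0,0],0.004],[[0.006,0,0],[0,0,0],0.004],[[0,0,0],[0,0,0],0.004]]' >/dev/null; python3 st.py
python3 - <<'E'
from h import *
for n in("wrist","side"):
  p,d=bot.read_camera(n); cv2.imwrite(f"pics/{n}8.png",p[:,:,::-1])
E
```

```text
tz_tool -0.043 M [-0.011 -1.121  0.043] F [ 4.  -0.1  4.5] jt7 0.107 q7 0.281 yaw 175.74 w 0.0113 [0.4825 0.3251 0.0416] t 20.65
tz_tool 0.010 M [-0.003 -1.026 -0.009] F [3.5 0.3 3.3] jt7 0.109 q7 0.251 yaw 175.74 w 0.0116 [0.4641 0.3262 0.0413] t 21.02
tz_tool -0.019 M [-0.017  0.087  0.019] F [ 0.2  0.3 -0.8] jt7 -0.062 q7 0.200 yaw 175.79 w 0.0115 [0.4336 0.3283 0.041 ] t 21.77
```

View pics/wrist8.png

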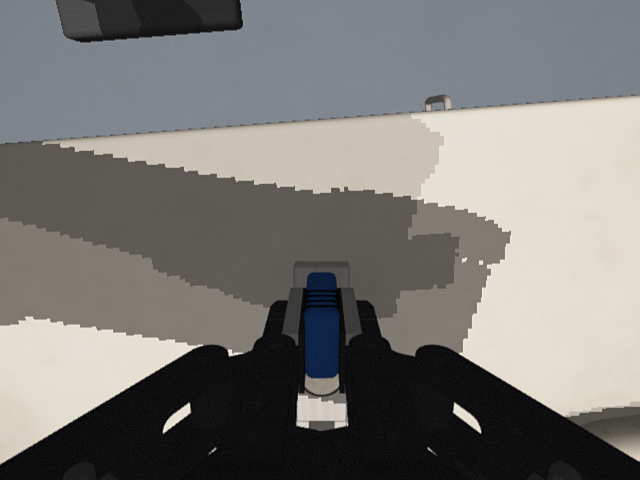

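View pics/side8.png

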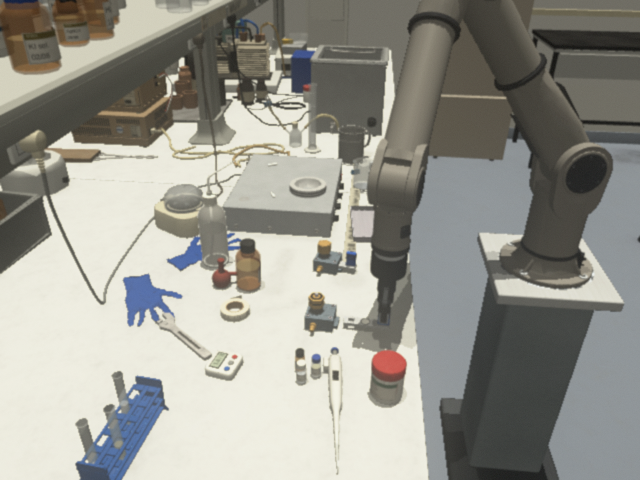

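```bash
python3 -m crank '[[[0,0,-0.02],[0,0,0],0.004],[[0,0,-0.04],[0,0,0],0.004],[[0,0,-0.05],[0,0,0],0.004],[[0,0,-0.04],[0,0,0],0.004],[[0,-0.03,0],[0,0,0],0.004],[[-0.004,-0.05,0],[0,0,0],0.004],[[-0.004,-0.05,0],[0,0,0],0.004],[[-0.004,-0.05,0],[0,0,0],0.004],[[-0.004,-0.05,0],[0,0,0],0.004],[[-0.004,-0.05,0],[0,0,0],0.004]]' 40 >/dev/null; python3 st.py
python3 -m crank '[[[-0.004,-0.05,0],[0,0,5],0.004],[[0,-0.03,0],[0,0,8],0.004],[[0,0,0],[0,0,10],0.004],[[0,0,0],[0,0,10],0.004],[[0,0,0],[0,0,10],0.004],[[0,0,0],[0,0,10],0.004],[[0,0,0],[0,0,10],0.004],[[0,0,0],[0,0,10],0.004],[[0,0,0],[0,0,5],0.004],[[0,0,0],[0,0,0],0.004]]' >/dev/null; python3 st.py
python3 - <<'E'
from h import *
c=bot.calibration("wrist")
p,d=bot.read_camera("wrist"); cv2.imwrite("pics/w9.png",p[:,:,::-1]);np.save("pics/w9E.npy",c['extrinsics'])
E
```

```text
tz_tool 0.029 M [-0.022 -0.031 -0.029] F [ 1.1 -0.1 -1.3] jt7 -1.382 q7 1.015 yaw 175.75 w 0.0112 [0.4341 0.0464 0.1927] t 23.12
tz_tool -0.040 M [-0.017 -0.014  0.04 ] F [ 0.1 -0.2 -2.1] jt7 -0.484 q7 -0.074 yaw 97.82 w 0.0113 [ 0.4297 -0.0316  0.1925] t 24.38
```

View pics/w9.png

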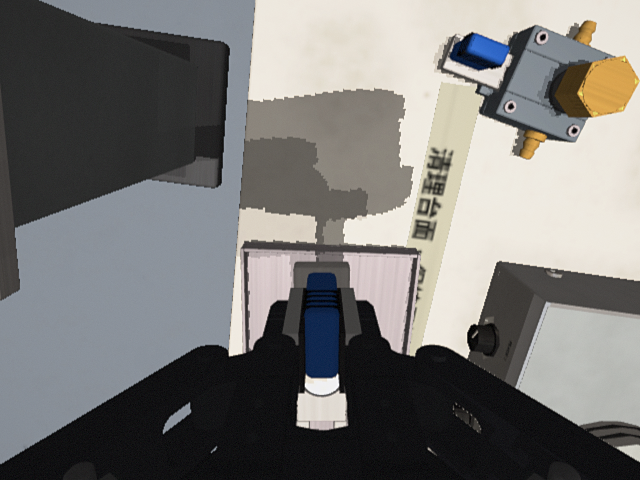

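Run:
```python
from h import *
c=cam("wrist","pics/w9E.npy")
a=plane(c,243,243,.018);b=plane(c,420,251,.018);print(a,b,np.linalg.norm(a-b))
yaw=np.arctan2(*(b-a)[1::-1]);print(np.degrees(yaw))
yd=np.array([-np.sin(yaw),np.cos(yaw)]);C=(a+b)[:2]/2-.1*yd;print("C",C)
S=cam("scene");D=cam("side")
for n,cc,L in(("scene",S,[(416,191),(458,206),(436,246),(387,228)]),("side",D,[(350,208),(401,207),(405,241),(351,241)])):
  P=np.array([plane(cc,*l,.018) for l in L]);print(n,P.round(3)[:,:2].tolist(),P.mean(0).round(3))
i=cv2.imread("pics/scene0.png")[180:255,375:470];cv2.imwrite("pics/tray.png",cv2.resize(i,None,fx=6,fy=6,interpolation=2))
```

```text
[ 0.36837917 -0.0645793   0.018     ] [ 0.51355577 -0.05158952  0.018     ] 0.14575657414022658
5.112968224177556
C [ 0.44987944 -0.1576865 ]
scene [[0.518, -0.241], [0.383, -0.26], [0.356, -0.082], [0.504, -0.058]] [ 0.44  -0.16   0.018]
side [[0.532, -0.228], [0.374, -0.255], [0.37, -0.042], [0.52, -0.024]] [ 0.449 -0.137  0.018]
```

View pics/tray.png

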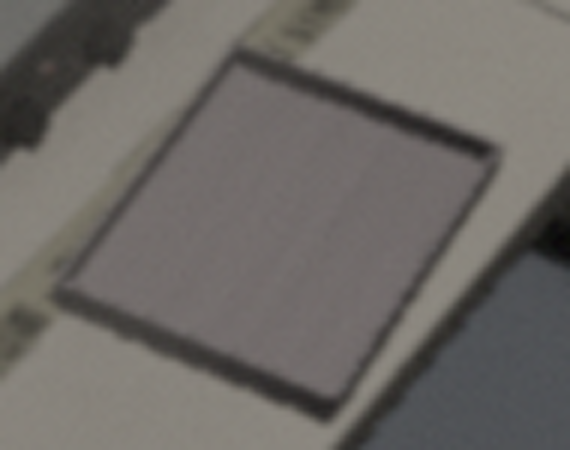

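```bash
python3 -m crank '[[[-0.045,0.0005,0],[0,0,0],0.004],[[-0.045,0.0005,0],[0,0,0],0.004],[[0,0,0.02],[0,0,-1],0.004],[[0,0,0.04],[0,0,0],0.004],[[0,0,0.04],[0,0,0],0.004],[[0,0,0.02],[0,0,0],0.004],[[0,0,0],[0,0,0],0.004]]' >/dev/null; python3 st.py
python3 - <<'E'
from h import *
for n in("wrist","scene"):
  p,d=bot.read_camera(n); p=p[:,:,::-1]
  if n=="scene": p=cv2.resize(p[130:330,300:560],(780,600))
  cv2.imwrite(f"pics/{n}10.png",p)
E
```

```text
tz_tool -0.046 M [0.065 0.005 0.046] F [-0.  -0.1 -2.2] jt7 -0.160 q7 -0.028 yaw 98.84 w 0.0114 [ 0.4416 -0.1206  0.0706] t 25.30
```

View pics/wrist10.png

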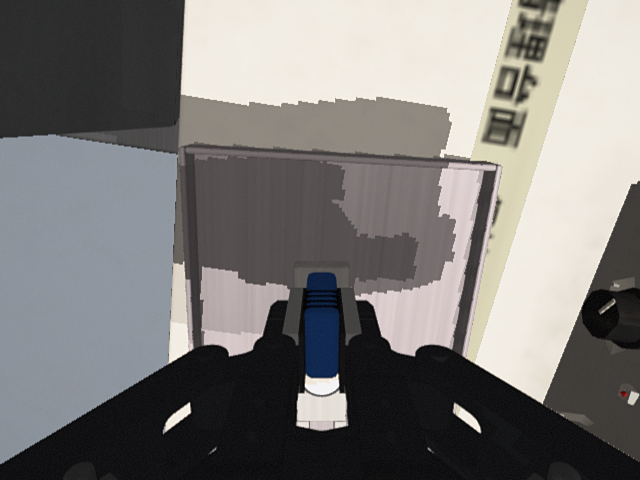

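View pics/scene10.png

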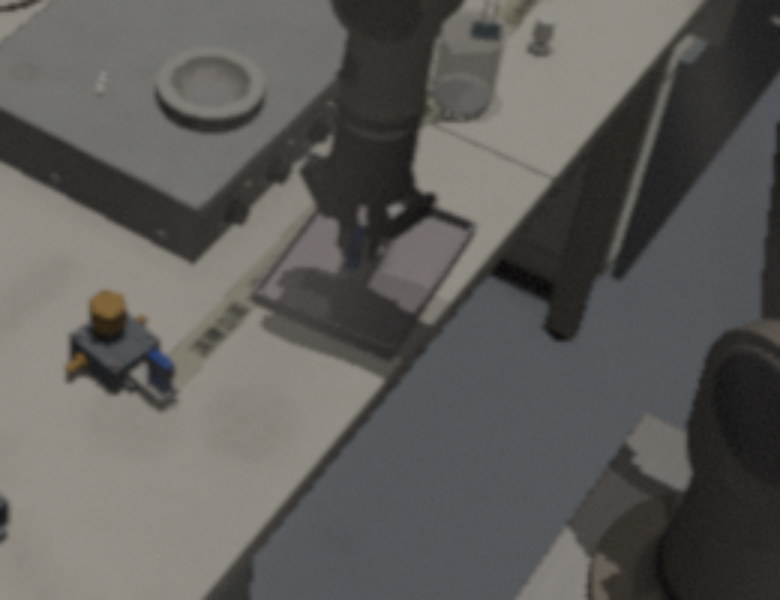

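```bash
python3 -m crank '[[[0,0,0.02],[0,0,0],0.004],[[0,0,0.01],[0,0,0],0.004],[[0,0,0.003],[0,0,0],0.004],[[0,0,0],[0,0,0],0.004]]' >/dev/null; python3 st.py
python3 -m crank '[[[0,0,0.0015],[0,0,0],0.004],[[0,0,0],[0,0,0],0.004]]' >/dev/null; python3 st.py
```

```text
tz_tool -0.036 M [0.059 0.041 0.036] F [-0.4 -0.2 -1.3] jt7 -0.021 q7 -0.079 yaw 98.74 w 0.0113 [ 0.4428 -0.1211  0.0388] t 25.90
tz_tool 0.023 M [ 0.077  0.004 -0.023] F [-0.6 -1.  -1.6] jt7 -0.009 q7 -0.082 yaw 98.73 w 0.0114 [ 0.4427 -0.1211  0.0371] t 26.15
```

```bash
python3 -m crank '[[[0,0,0.0015],[0,0,0],0.004],[[0,0,0],[0,0,0],0.004]]' >/dev/null; python3 st.py
python3 -m crank '[[[0,0,0.001],[0,0,0],0.004],[[0,0,0],[0,0,0],0.004]]' >/dev/null; python3 st.py
```

```text
tz_tool 0.008 M [-0.     0.025 -0.008] F [ 0.9 -0.4 -1.6] jt7 -0.011 q7 -0.084 yaw 98.74 w 0.0114 [ 0.4425 -0.121   0.0354] t 26.40
tz_tool -0.035 M [0.165 0.573 0.035] F [-2.7  0.4  9.8] jt7 -0.018 q7 -0.086 yaw 98.74 w 0.0113 [ 0.4426 -0.121   0.035 ] t 26.65
```

```bash
python3 -m crank '[[[0,0,-0.0005],[0,0,0],0.004],[[0,0,0],[0,0,0],0.035],[[0,0,0],[0,0,0],0.035],[[0,0,0],[0,0,0],0.035],[[0,0,-0.015],[0,0,0],0.035],[[0,0,-0.03],[0,0,0],0.035],[[0,0,-0.05],[0,0,0],0.035],[[0,0,-0.05],[0,0,0],0.035],[[0,0,-0.05],[0,0,0],0.035],[[0,0,0],[0,0,0],0.035]]' >/dev/null; python3 st.py
python3 - <<'E'
from h import *
for n in("wrist","scene","side"):
  p,d=bot.read_camera(n); cv2.imwrite(f"pics/{n}11.png",p[:,:,::-1])
E
```

```text
tz_tool -0.001 M [-0.003 -0.001  0.001] F [-0.1 -0.1 -0.4] jt7 0.219 q7 0.169 yaw 98.73 w 0.0349 [ 0.4449 -0.1212  0.2346] t 27.90
```

View pics/wrist11.png

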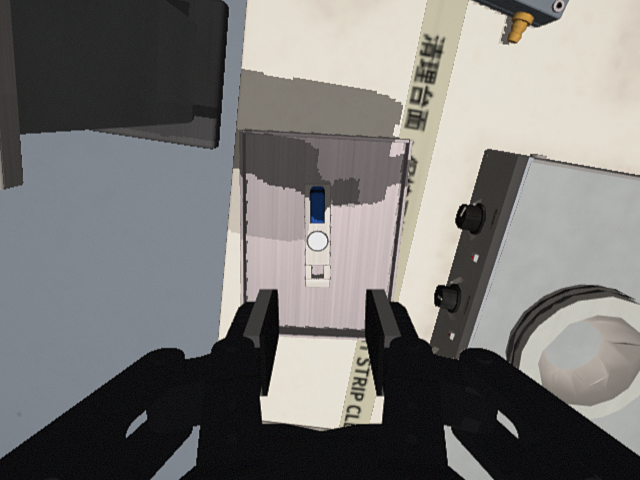

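View pics/scene11.png

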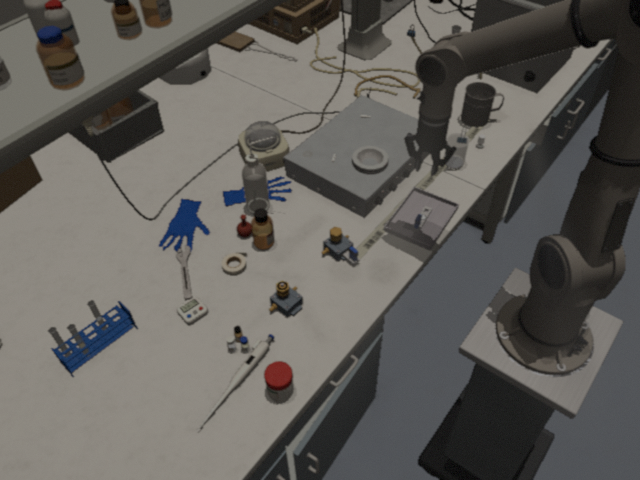

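View pics/side11.png

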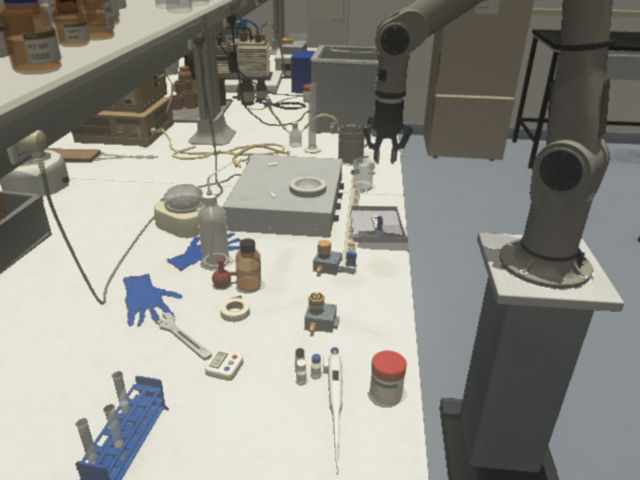

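The carrier lies flat in the tray with its tab at wrist (317,205). The jar, the bottle and the twin housing look unchanged in the scene and side views, and the gripper is clear of everything.

```bash
python3 -c "
from station import bot
print(bot.hand_in())"
```

```text
the job is handed in; nothing more can be done
None
```

The filter carrier is out of the marked housing and lying flat in the steel tray. I handed the job in at about 28 s; no verdict is reported.

**Unlocking:** I turned the marked nut clockwise in one grasp. Torque ran at about 0.09 N m. At about 3.1 rad it rose to 0.22 and then 0.26 N m, which I took as the stop; the overstrain limit is 0.4 N m. I then eased the nut back before letting go, and the wrist camera showed the pin standing out of the nut's top.

**Drawing out and laying down:** Drawing the carrier out straight took at most about 4 N of pull. About 10 N of downward contact showed when I set it on the tray floor.

**Last checks:** In all three cameras the carrier lies flat inside the tray walls. The twin housing, the jar and the bottle look unmoved, and the gripper touches nothing.

**Disagreements:**
- Positions from my first wrist picture were 3–4 mm off the later ones, so I relied on the later pictures.
- The first triangulated heights, taken with that picture, came out 12–13 mm too low for the nut and screws and about 20 mm or more too low for the tab. The later ones agreed with the text to 1–2 mm for the nut and housing, and 2–6 mm low for the tab.
- The tray centre from the side camera differed by about 20 mm in y from the other two, so I did not use it.

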